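# Tip a reference disc out of its case and set it on the inspection easel

## Robot

A 7-joint arm with a two-finger parallel gripper is mounted at the origin on the work surface. World frame = base frame: x ahead of the robot, y to its left, z up, the work surface at z = 0. Lengths are in m, angles in rad, forces in N, time in s.
With the tool pointing down it reaches from about 0.4 to 0.85 m from the base axis. Payload 4.5 kg.
Tool frame: the origin (TCP) lies midway between the tips of the shut fingers; the grasp point (between the pads) lies 19 mm behind it; z points along the fingers, y is the direction in which the jaws open and shut (so a half turn about z gives the same grasp; the last joint's range is limited). The gripper opens to 88 mm and grips with 3 to 60 N. Pads are 18 mm wide; open, the fingers measure 123 mm over their backs; the gripper's body (75 mm by 187 mm) begins 45 mm behind the grasp point.
Start: joints at [1.178, 0.689, -0.195, 1.565, 0.157, 0.902, -0.215], TCP at [0.259, -0.569, 0.239] pointing down, gripper open.
Joint ranges: [-3.01, 3.01], [-0.46, 2.08], [-1.47, 1.51], [0.13, 2.56], [-1, 4.14], [0.04, 2.09], [-2.66, 2.66]. Speed limits (rad/s): [2.57, 2.57, 3.14, 3.14, 3.14, 3.14, 3.14].

## Interface

Orientations are given as a unit quaternion [x, y, z, w].
In Python, from plant import r, viewer gives the robot as it stands.
- The arm moves only by the tool play_rows, never from a script. Its argument "commands" is a list of rows, each an object with "delta_rot": the turn, a rotation vector about the tool's x, y, z normalised to -1 to 1, where 1 is pi rad, a list of three; "travel": the shift along the tool's x, y, z normalised to -1 to 1, where 1 is 15 cm, a list of three; "gripper": the opening, from -1 (shut) to 1 (fully open). In form: [{"delta_rot": [wx, wy, wz], "travel": [x, y, z], "gripper": gripper}, ...]. A call has 1 to 12 rows; each row is the pose to reach, as a shift and turn from the pose commanded when the call began, along the tool's axes at that moment, turning the shorter way round; what a row does not reach only later rows make up. A row lasts 1/8 s, in which the tool goes at most 62.5 mm and 10.7 degrees, less where a joint would pass 70% of its speed; a pose out of reach is approached as far as the arm can. A call with a number of a shift or a turn outside -1 to 1 is refused whole. A call with a gripper value outside its range is refused whole. The fingers move at their own pace and stop on an object; "force" is the grip in N (left out, the last holds). Time passes only in rows, so rows that repeat a pose let the fingers close. It gives the time, the measured TCP pose, the force and the opening at its end, in the units of the state.
- r.get_state(): the state, without advancing time (a new reading comes with each control period).
- viewer.snapshot(name): name is "side" or "top"; returns a dict with "color" (400x640x3 uint8, red, green, blue), "z_map" (400x640 float32, m along the optical axis (not along the pixel's ray), 0 where there is no reading), "fx", "fy", "cx", "cy" (pixels), "distortion" ([k1, k2, p1, p2, k3] as OpenCV has them; the pictures are not rectified), "origin" and "attitude" of the camera in the world. Camera axes: x right, y up, looking along -z (the intrinsics and any distortion apply to the point x, -y, -z); pixel columns grow to the right and rows downward; lengths in m; the calibration is good to about 2 mm. A picture is of the moment at which its call begins.
- r.finish_job(): hands the job in, once; it reports no verdict.
Trained networks look in the newest picture that a camera, given by its name, has taken for a name from the list of things; names that differ only in an ending like _2 or _b are one class to them, and where a whole thing is asked for, a point or a joint stands for the part that bears it (a point fixed in the world has none). Each returns a list of dicts, best first, with "conf" (0 to 1); they miss things now and then, are a little off and sometimes report something else, mostly with a low value. They report only what shows in the picture. A call takes as long as a camera call. They do not tell look-alikes from the thing itself.
- viewer.outline_of(camera, label): "pixels" (400x640 bool, what is visible of it) and "at" ([column, row] in pixels, amid what is visible of it).
- viewer.pinpoint(camera, label): "at" ([column, row] in pixels: a listed point, or the origin of a listed thing).
The state is a dict: "clock": time; "q": joint angles; "qd": joint speeds; "joint_torque": joint torques, N m; "tool_pos": TCP position; "eef_rot": TCP orientation; "contact_force": force on the tool from outside, world axes, zero at the start; "moment": the same for the moment, N m; "opening": opening from 0.0 (shut) to 1.0 (fully open).
Only numpy, scipy, OpenCV 4.12 (cv2) and the standard library are available. Lean on these libraries where they do the work, as an engineer would, in place of code of your own. Each camera call takes 0.05 s, during which the arm holds its last target. There are 200 camera calls.

## Task

Press the white reference disc down at its free edge, over the deep trough of the blue case, so that it tips up and leans in its pocket; then take it by the raised edge and set it gently, without dropping it, on the orange easel, rim on both steel pins and back flat against the face. Let go of it there, never put the disc down on the granite table, and leave the clear parts box, the vee block and the plug gauge where they are.

Things in the scene. Friction and masses are not known exactly. Their poses are not given: they have to be found in the camera images.
- case: Fixed blue storage case, 124 x 116 mm, 60 mm high; origin on its underside below the pocket centre, z up. Pocket: 93 mm wide in y, x = -46.5 to +58 mm, its two -x corners filled in. The disc lies in it flush with the case top, resting at height 50 mm on a strip (x = -46.5 to -40) and a rib (x = -7 to +3 mm); between these is a well with its floor at 36 mm
- press_point (a point): Point 27 mm along the case's +x from the pocket centre, at the height of the case top (60 mm), over the deep open trough (x = 3 to 58 mm, full pocket width). Here the lying disc is unsupported: pushed down about 25 mm it tips over the rib and stays leaning (pushed only 15 mm it falls back or stops half way). The trough leaves 30 mm below the case top clear out to x = 45 mm
- rib_edge (a point): Middle of the rib's edge over which the disc tips: x = 3 mm in the case, 50 mm above the table. The tipped disc stays leaning on it about 60 degrees from flat (some 45 if pressed too little), lower rim in the trough (toward the case's +x), raised rim toward -x, about 88 mm above the table. Square to the disc there is then 25 mm free under the outermost 25 mm of the raised half
- disc: Loose white ceramic disc, 90 mm diameter, 10 mm thick, about 0.2 kg; origin at the centre of its underside, z is its axis pointing from underside to top face
- disc_center (a point): Middle of the disc (5 mm from either face)
- easel_face: Orange inclined face, 8 mm thick, of the fixed easel (dark base 120 x 110 mm). Origin: point of the face where the disc's underside centre belongs, 75 mm above the table; x points down the slope (60 degrees below level), y level, z out of the face. It covers x = -8 to +54, y = -42 to +42 mm. Two 10 mm steel pins stick 16 mm out of it at x = 41, y = +-28.6 mm and carry the disc's rim
- easel_seat (a point): Where the middle of the disc belongs on the easel: 5 mm out from the face's origin along its z
- parts_box: Bystander: clear plastic box with mint lid, 136 x 96 x 62 mm, origin under its centre
- vee_block: Bystander: steel grooved block 80 x 60 x 45 mm, origin under its centre
- plug_gauge: Bystander: upright steel plug gauge, 44 mm diameter, 90 mm high, origin under its centre
Not all that is in view belongs to the job. Of the things that look like the disc, the smallest one is meant.

How it is judged:
By the outcome, as a careful person would: the job done as asked, in the order asked, and still so for the second after the job is handed in, with the robot touching nothing.
It also fails if it takes over 53 s, if anything falls off the work surface, if the arm or the gripper's body presses on something with over 40 N, if the wrist force passes 120 N, or if a joint passes its speed limit or range.

## Working session

There is one attempt and no reset: what is moved stays moved. The work goes in short steps, Python scripts to look and compute and a tool call to move; the robot and the scene stay as the last step left them, time stands still between calls to the robot, and variables do not carry over. Pictures are saved under pics/ and viewed, about 8 in all and at most 12, crops included, and the job is handed in when it is done.

Besides the shell and the picture viewer there is one more tool, called after "Emit:" by a JSON object that holds its "method" and its "body", one argument or row to a line. play_rows: Moves the arm, as the interface text tells. Its arguments: {"type":"object","properties":{"commands":{"type":"array","items":{"type":"object","properties":{"delta_rot":{"type":"array","items":{"type":"number","minimum":-1,"maximum":1}},"travel":{"type":"array","items":{"type":"number","minimum":-1,"maximum":1}},"gripper":{"type":"number"}}}},"force":{"type":"number"}},"required":["commands"]}

```bash
ls; mkdir -p pics
cat > h.py <<'E'
import numpy as np, cv2
from scipy.spatial.transform import Rotation as R
from plant import r, viewer
def K(s): return np.array([[s['fx'],0,s['cx']],[0,s['fy'],s['cy']],[0,0,1.]]), np.array(s['distortion'],float)
def att(s):
    a=np.array(s['attitude'],float); return a if a.shape==(3,3) else R.from_quat(a).as_matrix()
def rays(s,px):
    k,d=K(s); u=cv2.undistortPoints(np.array(px,float).reshape(-1,1,2),k,d).reshape(-1,2)
    return np.c_[u[:,0],-u[:,1],-np.ones(len(u))]@att(s).T
def world(s,px):
    px=np.array(px,float).reshape(-1,2); i=np.round(px).astype(int)
    z=s['z_map'][i[:,1],i[:,0]]; return np.array(s['origin'])+rays(s,px)*z[:,None], z
def plane(s,px,h):
    d=rays(s,px); o=np.array(s['origin']); return o+d*((h-o[2])/d[:,2])[:,None]
def save(s,n): cv2.imwrite('pics/'+n+'.png',s['color'][:,:,::-1])
E
python3 - <<'E'
from h import *
np.set_printoptions(precision=4,suppress=True)
for c in ['side','top']:
    s=viewer.snapshot(c); save(s,c+'0'); np.savez(c+'0',**s)
    print(c,s['fx'],s['cx'],s['distortion'],s['origin'],s['attitude'])
    for l in ['case','press_point','rib_edge','disc','disc_center','easel_face','easel_seat','parts_box','vee_block','plug_gauge']:
        try:
            for q in viewer.pinpoint(c,l)[:4]: print(l,np.round(q['at'],1),round(q['conf'],2),world(s,q['at'])[0][0])
        except Exception as e: print(l,e)
print(r.get_state())
E
python3 -c "
import cv2,numpy as np
a=cv2.imread('pics/side0.png');b=cv2.imread('pics/top0.png')
"
```

```text
pics
side 395.47870401041456 319.83377522887594 [-0.0243  0.      0.      0.      0.    ] [0.3734 0.7464 0.8923] [-0.0381  0.3665  0.9217 -0.121 ]
case [345. 179.] 0.75 [ 0.5039 -0.1267  0.0536]
press_point [339.3 164.9] 0.96 [ 0.5338 -0.1787  0.0595]
press_point [344.1 165.4] 0.25 [ 0.5189 -0.1821  0.058 ]
rib_edge [347.8 165.1] 0.56 [ 0.5078 -0.1857  0.0589]
disc [363.1 219.6] 0.66 [ 0.4231 -0.012   0.0167]
disc [344.8 166.5] 0.65 [ 0.5157 -0.1773  0.0583]
disc [395.9 191.5] 0.65 [ 0.3447 -0.1513  0.0182]
disc_center [397.4 190.6] 0.97 [ 0.3405 -0.1591  0.0157]
disc_center [345.7 166.1] 0.89 [ 0.5132 -0.1789  0.0592]
disc_center [365.9 219.9] 0.61 [ 0.415  -0.0119  0.018 ]
easel_face [304.2 341.1] 0.33 [0.4865 0.3868 0.0267]
easel_seat [292.4 254. ] 0.62 [0.5857 0.1575 0.0151]
parts_box [263.8 191.2] 0.63 [ 0.728  -0.0167  0.0468]
vee_block [304.8 342.4] 0.66 [0.4849 0.3877 0.0228]
plug_gauge [348.2 134.9] 0.67 [ 0.5443 -0.3787  0.0279]
top 382.9000746523321 320.10550956128316 [-0.0679  0.      0.      0.      0.    ] [0.4921 0.0263 1.0312] [ 0.0225 -0.033  -0.6961  0.7168]
case [3
[... 589 characters left out ...]
44.5 197.1] 0.74 [0.5687 0.2027 0.0753]
parts_box [347.5 138.6] 0.76 [ 0.7291 -0.0531  0.0616]
parts_box [398.1 222.3] 0.66 [ 0.5172 -0.1871  0.061 ]
vee_block [184.5 221.8] 0.84 [0.5028 0.3672 0.0269]
{'clock': 1.1, 'q': array([ 1.1778,  0.6891, -0.1946,  1.5653,  0.1573,  0.9025, -0.2151]), 'qd': array([ 0.001 ,  0.0006, -0.0001, -0.0014,  0.0007,  0.0014,  0.0018]), 'joint_torque': array([ -0.0011, -52.75  ,  -1.2672, -15.3746,  -0.0519,  -0.0008,
         0.    ]), 'tool_pos': array([ 0.2587, -0.569 ,  0.2387]), 'eef_rot': array([0.9773, 0.2118, 0.    , 0.    ]), 'contact_force': array([ 0.0739,  0.0348, -0.3183]), 'moment': array([0.0122, 0.0023, 0.0162]), 'opening': 1.0026296561929766}
```

View pics/top0.png

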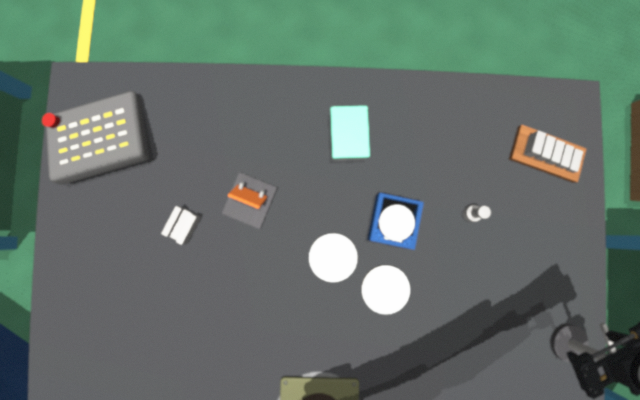

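View pics/side0.png

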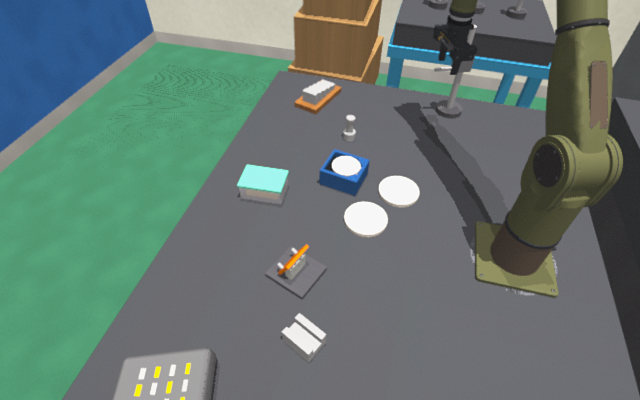

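Candidates (top picture): (397,222) in the blue case, (332,258) and (385,290) on the table. The first is the smallest and lies in the case's pocket, so it fits. I'll confirm it and the easel in one enlarged crop and fit the poses.

Run:
```python
from h import *
np.set_printoptions(precision=4,suppress=True)
t=dict(np.load('top0.npz')); sd=dict(np.load('side0.npz'))
f=lambda s,x,y,w=80,h=60,k=5: cv2.resize(s['color'][y-h//2:y+h//2,x-w//2:x+w//2,::-1],None,fx=k,fy=k,interpolation=cv2.INTER_CUBIC)
cv2.imwrite('pics/crop1.png',np.vstack([np.hstack([f(t,396,222),f(t,248,197)]),np.hstack([f(sd,345,170),f(sd,296,266)])]))
def cloud(s,box):
    x0,x1,y0,y1=box; g=np.stack(np.meshgrid(np.arange(x0,x1),np.arange(y0,y1)),-1).reshape(-1,2)
    p,z=world(s,g); c=s['color'][g[:,1],g[:,0]].astype(int); return p[z>0],c[z>0],g[z>0]
# disc circle & case rect
p,c,g=cloud(t,(360,435,185,258)); hsv=cv2.cvtColor(c.astype(np.uint8)[None],cv2.COLOR_RGB2HSV)[0].astype(int)
w=(hsv[:,1]<60)&(hsv[:,2]>170)&(p[:,2]>.045); b=(hsv[:,1]>120)&(abs(hsv[:,0]-112)<15)
print('white',w.sum(),np.median(p[w],0)); 
case=(w|b)
m=plane(t,g[case],.06)[:,:2]
# keep top only by depth
top=case&(p[:,2]>.053)
m=plane(t,g[top],.06)[:,:2]; print('rect',cv2.minAreaRect((m*1000).astype(np.float32)))
img=np.zeros((400,640),np.uint8); img[g[w][:,1],g[w][:,0]]=1
cs=max(cv2.findContours(img,0,1)[0],key=cv2.contourArea)[:,0]; cm=plane(t,cs,.06)[:,:2]*1000
print('disc',cv2.fitEllipse(cm.astype(np.float32)),cv2.minEnclosingCircle(cm.astype(np.float32)))
# easel face
for s,n,bx in((t,'top',(220,280,170,230)),(sd,'side',(265,330,240,300))):
    p,c,g=cloud(s,bx); hsv=cv2.cvtColor(c.astype(np.uint8)[None],cv2.COLOR_RGB2HSV)[0].astype(int)
    o=(hsv[:,1]>150)&(hsv[:,0]<18)&(hsv[:,2]>100); q=p[o]; print(n,o.sum(),q.min(0),q.max(0),'c',q.mean(0))
    q=q-q.mean(0); e,v=np.linalg.svd(q,full_matrices=False)[1:]; print(e,v)
    l=(hsv[:,1]<=150)&(p[:,2]<.03)&(p[:,2]>.006)
    img=np.zeros((400,640),np.uint8)
    print('base',cv2.minAreaRect((p[l][:,:2]*1000).astype(np.float32)),np.median(p[l][:,2]))
```

```text
white 1041 [ 0.5157 -0.1822  0.0604]
rect ((521.3773193359375, -183.34718322753906), (115.87068176269531, 124.42613983154297), 79.70228576660156)
disc ((515.7303466796875, -182.58656311035156), (90.88105010986328, 91.61710357666016), 78.20819854736328) ((514.0325927734375, -182.25027465820312), 48.39913558959961)
top 416 [0.5443 0.1556 0.0127] [0.5989 0.2428 0.0861] c [0.571  0.1985 0.0642]
[0.4802 0.3674 0.0987] [[ 0.3142  0.9484  0.043 ]
 [-0.4857  0.1216  0.8656]
 [-0.8157  0.2929 -0.4989]]
base ((566.6759033203125, 200.99185180664062), (112.16816711425781, 120.56434631347656), 69.47335815429688) 0.012511305945145601
side 105 [ 0.5425  0.1103 -0.0033] [0.5979 0.2435 0.0856] c [0.5723 0.2072 0.0586]
[0.3637 0.2304 0.0394] [[ 0.2127  0.9082  0.3605]
 [-0.4615 -0.2318  0.8563]
 [ 0.8613 -0.3485  0.3698]]
base ((557.9647827148438, 184.14332580566406), (165.01895141601562, 121.47067260742188), 69.9688720703125) 0.012889012192230764
```

View pics/crop1.png

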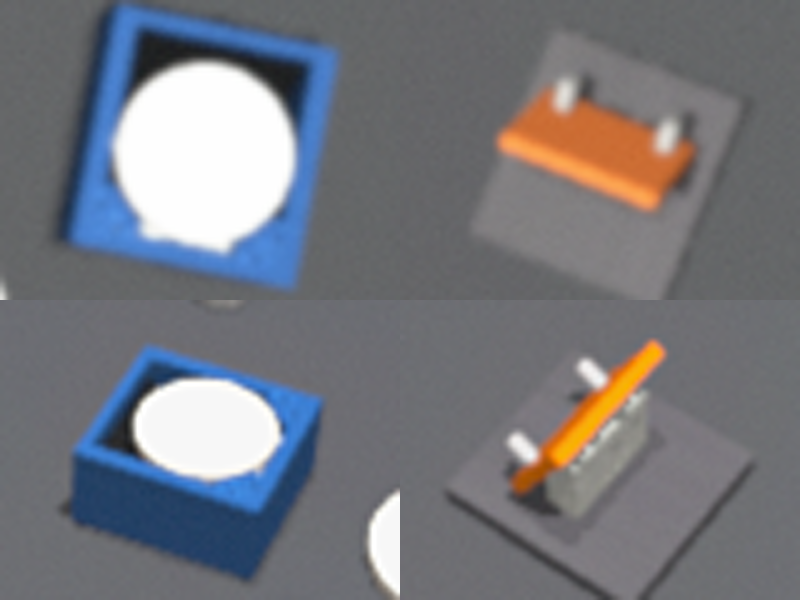

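The crop confirms it: the white disc sits flush in the blue case, with the dark trough on the far (+x) side. The easel's pins stick out on its +x side. Next I refine the easel pose and work out the first moves.

```bash
cat >> h.py <<'E'
np.set_printoptions(precision=4,suppress=True)
YC=np.deg2rad(-10.3); C=np.array([.5155,-.1826,0]); CX=np.array([np.cos(YC),np.sin(YC),0]); CY=np.array([-np.sin(YC),np.cos(YC),0]); Z=np.array([0,0,1.])
def frame(y,z):
    return np.stack([np.cross(y,z),y,z],1)
def go(p,Rm,p0=None,R0=None):
    st=r.get_state()
    R0=R.from_quat(st['eef_rot']).as_matrix() if R0 is None else R0
    p0=st['tool_pos'] if p0 is None else p0
    print('t',round(st['clock'],2),'travel',R0.T@(np.array(p)-p0)/.15,'rot',R.from_matrix(R0.T@Rm).as_rotvec()/np.pi,'mm',(np.array(p)-p0)*1000)
E
python3 - <<'E'
from h import *
t=dict(np.load('top0.npz'))
g=np.stack(np.meshgrid(np.arange(220,280),np.arange(170,230)),-1).reshape(-1,2)
p,z=world(t,g); c=t['color'][g[:,1],g[:,0]]
hsv=cv2.cvtColor(c[None],cv2.COLOR_RGB2HSV)[0].astype(int)
q=p[(hsv[:,1]>150)&(hsv[:,0]<18)&(hsv[:,2]>100)]
best=None; rng=np.random.default_rng(0)
for _ in range(500):
    a=q[rng.choice(len(q),3,False)]; n=np.cross(a[1]-a[0],a[2]-a[0]); n/=np.linalg.norm(n)+1e-9
    i=abs((q-a[0])@n)<.002
    if best is None or i.sum()>best.sum(): best=i
a=q[best]; m=a.mean(0); n=np.linalg.svd(a-m)[2][2]; n*=np.sign(n[2])
print(best.sum(),len(q),n,'yaw',np.rad2deg(np.arctan2(n[1],n[0])),'el',np.rad2deg(np.arcsin(n[2])))
Y=np.deg2rad(-20.3); nz=np.array([np.cos(np.pi/6)*np.cos(Y),np.cos(np.pi/6)*np.sin(Y),.5]); ex=np.array([.5*np.cos(Y),.5*np.sin(Y),-.866]); ey=np.cross(nz,ex)
print('yext',np.percentile(q@ey,[0,2,98,100]),'xext',np.percentile(a@ex,[0,2,98,100]),'d',np.median(a@nz), (a@nz).std())
d=np.median(a@nz); yc=np.mean(np.percentile(q@ey,[1,99]))
# origin: z=.075
A=np.stack([nz,ey,Z]); print('origin',np.linalg.solve(A,[d,yc,.075]), 'ey',ey)
# pins
w=p[(hsv[:,1]<60)&(hsv[:,2]>170)]; rel=w-np.linalg.solve(A,[d,yc,.075]); print('pins',np.c_[rel@ex,rel@ey,rel@nz][::2])
go(C+.027*CX+.12*Z,frame(-CY,-Z))
E
```

```text
334 417 [ 0.8118 -0.3005  0.5006] yaw -20.314360389898198 el 30.038758720414677
yext [0.1954 0.3441 0.4244 0.4262] xext [0.1543 0.156  0.2151 0.2176] d 0.43760314331242 0.0008492278448159724
origin [0.5667 0.2003 0.075 ] ey [0.3469 0.9379 0.    ]
pins [[ 0.0374  0.0331  0.0137]
 [ 0.0655  0.0422 -0.0049]
 [ 0.0356  0.0294  0.0131]
 [ 0.0379  0.0344  0.0069]
 [ 0.0357  0.0287  0.0103]
 [ 0.0391  0.034   0.0036]
 [ 0.0347  0.0278  0.0081]
 [ 0.0357  0.0324  0.0027]
 [ 0.037   0.0276  0.0042]
 [ 0.0342  0.0288  0.0019]
 [ 0.0364 -0.0255  0.0156]
 [ 0.035  -0.0265  0.0137]
 [ 0.0525 -0.019  -0.0005]
 [ 0.0359 -0.0271  0.0105]
 [ 0.033  -0.026   0.0082]
 [ 0.0366 -0.0303  0.0085]
 [ 0.0345 -0.0264  0.0047]
 [ 0.0374 -0.0309  0.0054]
 [ 0.0363 -0.0294  0.0021]]
t 1.1 travel [ 2.7724 -1.5334  0.7915] rot [ 0.     -0.      0.1931] mm [ 283.3388  381.5264 -118.7435]
```

Emit:
{"method": "play_rows", "body": {
  "commands": [
    {"travel": [0.5, -0.28, 0], "delta_rot": [0, 0, 0], "gripper": -1},
    {"travel": [0.98, -0.55, 0], "delta_rot": [0, 0, 0], "gripper": -1},
    {"travel": [0.98, -0.55, 0], "delta_rot": [0, 0, 0], "gripper": -1},
    {"travel": [0.98, -0.55, 0], "delta_rot": [0, 0, 0], "gripper": -1}
  ],
  "force": 20
}}

```text
clock: 1.6
tool_pos: [0.3618, -0.4292, 0.2391]
eef_rot: [0.976, 0.216, 0.001, -0.001]
contact_force: [-0.8, -0.7, -0.5]
opening: 0.571
```

Emit:
{"method": "play_rows", "body": {
  "commands": [
    {"travel": [0.5, -0.28, 0], "delta_rot": [0, 0, 0], "gripper": -1},
    {"travel": [0.98, -0.55, 0], "delta_rot": [0, 0, 0], "gripper": -1},
    {"travel": [0.98, -0.55, 0], "delta_rot": [0, 0, 0], "gripper": -1},
    {"travel": [0.98, -0.55, 0], "delta_rot": [0, 0, 0], "gripper": -1}
  ]
}}

```text
clock: 2.1
tool_pos: [0.4605, -0.2943, 0.2389]
eef_rot: [0.977, 0.215, 0.001, -0.0]
contact_force: [-1.2, -0.0, 1.0]
opening: 0.115
```

Run:
```python
from h import *
go(C+.027*CX+.10*Z,frame(-CY,-Z)); print(r.get_state()['q'])
```

```text
t 2.1 travel [ 0.7903 -0.4186  0.9277] rot [-0.0003 -0.0006  0.195 ] mm [  81.532   106.873  -138.8879]
[ 0.5879  0.5844 -0.1664  1.8058  0.1303  0.7608 -0.7838]
```

Emit:
{"method": "play_rows", "body": {
  "commands": [
    {"travel": [0.4, -0.2, 0.2], "delta_rot": [0, 0, 0.05], "gripper": -1},
    {"travel": [0.79, -0.42, 0.5], "delta_rot": [0, 0, 0.1], "gripper": -1},
    {"travel": [0.79, -0.42, 0.8], "delta_rot": [0, 0, 0.15], "gripper": -1},
    {"travel": [0.79, -0.42, 0.86], "delta_rot": [0, 0, 0.195], "gripper": -1},
    {"travel": [0.79, -0.42, 0.86], "delta_rot": [0, 0, 0.195], "gripper": -1},
    {"travel": [0.79, -0.42, 0.86], "delta_rot": [0, 0, 0.195], "gripper": -1}
  ]
}}

```text
clock: 2.85
tool_pos: [0.5399, -0.1929, 0.1106]
eef_rot: [0.996, -0.093, 0.001, 0.001]
contact_force: [0.2, 0.4, 0.7]
opening: 0.005
```

Run:
```python
from h import *
go(C+.027*CX+.062*Z,frame(-CY,-Z))
T=[]
s=viewer.snapshot('side'); save(s,'side1')
t=viewer.snapshot('top')
f=lambda s,x,y,w=100,h=76,k=5: cv2.resize(s['color'][y-h//2:y+h//2,x-w//2:x+w//2,::-1],None,fx=4,fy=4,interpolation=cv2.INTER_CUBIC)
cv2.imwrite('pics/crop2.png',np.hstack([f(s,342,160),f(t,396,215)]))
for c in ('side','top'):
    print([(np.round(q['at'],1),round(q['conf'],2)) for q in viewer.pinpoint(c,'press_point')])
```

```text
t 2.85 travel [ 0.0071 -0.0393  0.324 ] rot [ 0.0005 -0.0005 -0.002 ] mm [  2.1923   5.511  -48.6088]
[(array([340.2, 163.4]), 0.74)]
[(array([396.2, 210.1]), 0.88), (array([185.3, 224.3]), 0.19)]
```

View pics/crop2.png

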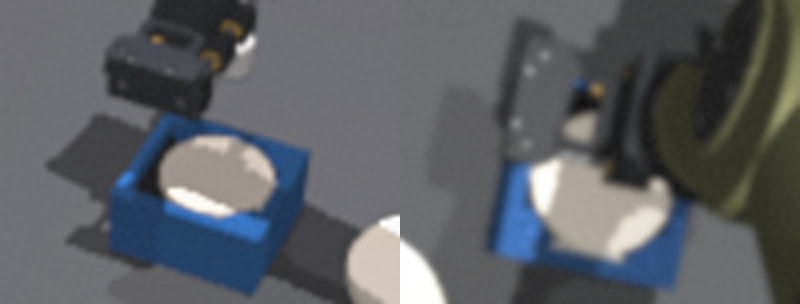

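The tip is above the disc's free half, about 6 mm off in y. I'll correct that and press down in small steps.

Emit:
{"method": "play_rows", "body": {
  "commands": [
    {"travel": [0.01, -0.04, 0.1], "delta_rot": [0, 0, 0], "gripper": -1},
    {"travel": [0.01, -0.04, 0.2], "delta_rot": [0, 0, 0], "gripper": -1},
    {"travel": [0.01, -0.04, 0.3], "delta_rot": [0, 0, 0], "gripper": -1},
    {"travel": [0.01, -0.04, 0.33], "delta_rot": [0, 0, 0], "gripper": -1},
    {"travel": [0.01, -0.04, 0.36], "delta_rot": [0, 0, 0], "gripper": -1},
    {"travel": [0.01, -0.04, 0.39], "delta_rot": [0, 0, 0], "gripper": -1},
    {"travel": [0.01, -0.04, 0.41], "delta_rot": [0, 0, 0], "gripper": -1},
    {"travel": [0.01, -0.04, 0.43], "delta_rot": [0, 0, 0], "gripper": -1},
    {"travel": [0.01, -0.04, 0.43], "delta_rot": [0, 0, 0], "gripper": -1}
  ]
}}

```text
clock: 4.18
tool_pos: [0.5428, -0.1852, 0.0452]
eef_rot: [0.996, -0.093, 0.0, 0.0]
contact_force: [1.0, -0.3, -0.4]
opening: 0.005
```

Emit:
{"method": "play_rows", "body": {
  "commands": [
    {"travel": [0, 0, 0.02], "delta_rot": [0, 0, 0], "gripper": -1},
    {"travel": [0, 0, 0.04], "delta_rot": [0, 0, 0], "gripper": -1},
    {"travel": [0, 0, 0.055], "delta_rot": [0, 0, 0], "gripper": -1},
    {"travel": [0, 0, 0.07], "delta_rot": [0, 0, 0], "gripper": -1},
    {"travel": [0, 0, 0.07], "delta_rot": [0, 0, 0], "gripper": -1}
  ]
}}

```text
clock: 4.8
tool_pos: [0.5467, -0.186, 0.0364]
eef_rot: [0.996, -0.093, 0.004, 0.001]
contact_force: [4.5, -0.3, 8.8]
opening: 0.006
```

Emit:
{"method": "play_rows", "body": {
  "commands": [
    {"travel": [0, 0, 0.015], "delta_rot": [0, 0, 0], "gripper": -1},
    {"travel": [0, 0, 0.015], "delta_rot": [0, 0, 0], "gripper": -1},
    {"travel": [0, 0, -0.02], "delta_rot": [0, 0, 0], "gripper": -1},
    {"travel": [0, 0, -0.06], "delta_rot": [0, 0, 0], "gripper": -1},
    {"travel": [0, 0, -0.12], "delta_rot": [0, 0, 0], "gripper": -1},
    {"travel": [0, 0, -0.3], "delta_rot": [0, 0, 0], "gripper": -1},
    {"travel": [0, 0, -0.55], "delta_rot": [0, 0, 0], "gripper": -1},
    {"travel": [0, 0, -0.8], "delta_rot": [0, 0, 0], "gripper": -1},
    {"travel": [0, 0, -1], "delta_rot": [0, 0, 0], "gripper": -1},
    {"travel": [0, 0, -1], "delta_rot": [0, 0, 0], "gripper": -1}
  ]
}}

```text
clock: 6.05
tool_pos: [0.5421, -0.1853, 0.1866]
eef_rot: [0.996, -0.093, 0.001, 0.0]
contact_force: [0.3, -0.4, -0.1]
opening: 0.005
```

Run:
```python
from h import *
s=viewer.snapshot('side'); t=viewer.snapshot('top'); np.savez('side2',**s); np.savez('top2',**t)
f=lambda s,x,y,w=100,h=76,k=5: cv2.resize(s['color'][y-h//2:y+h//2,x-w//2:x+w//2,::-1],None,fx=4,fy=4,interpolation=cv2.INTER_CUBIC)
cv2.imwrite('pics/crop3.png',np.hstack([f(s,342,160),f(t,396,215)]))
print(r.get_state()['tool_pos'],r.get_state()['contact_force'])
for s,bx in((s,(310,380,135,195)),(t,(365,430,190,255))):
    g=np.stack(np.meshgrid(np.arange(bx[0],bx[1]),np.arange(bx[2],bx[3])),-1).reshape(-1,2)
    p,z=world(s,g); c=s['color'][g[:,1],g[:,0]]; hsv=cv2.cvtColor(c[None],cv2.COLOR_RGB2HSV)[0].astype(int)
    rel=p-C; x,y,h=rel@CX,rel@CY,rel[:,2]
    m=(hsv[:,1]<90)&(hsv[:,2]>90)&(abs(x)<.06)&(abs(y)<.05)&(h>.0)&(h<.1); q=np.c_[x,y,h][m]
    print(len(q)); 
    if len(q)>20:
        print(q.min(0),q.max(0),np.median(q,0)); n=np.linalg.svd(q-q.mean(0),full_matrices=False); print(n[1],n[2][2])
```

```text
[ 0.5409 -0.1846  0.1841] [-0.436   0.1341 -0.165 ]
202
[-0.0507 -0.0489  0.0278] [0.0258 0.0498 0.0948] [-0.006   0.0074  0.06  ]
[0.3688 0.246  0.1897] [-0.9225  0.1406 -0.3596]
425
[-0.0596 -0.0468  0.0001] [0.0185 0.0484 0.0965] [-0.0041  0.0046  0.0706]
[0.4775 0.4386 0.2949] [-0.7158  0.1667  0.6781]
```

View pics/crop3.png

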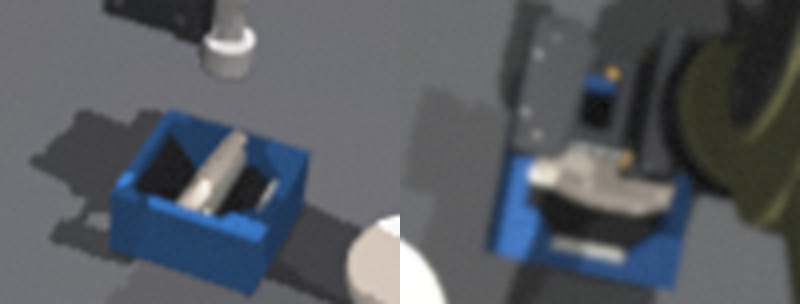

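The disc has tipped and leans, raised rim toward -x (side crop (215,175), top crop (595,180)). I'll fit its plane and plan the grasp.

Run:
```python
from h import *
Q=[]
for f,bx in(('side2',(310,380,135,195)),('top2',(365,430,190,255))):
    s=dict(np.load(f+'.npz'))
    g=np.stack(np.meshgrid(np.arange(bx[0],bx[1]),np.arange(bx[2],bx[3])),-1).reshape(-1,2)
    p,z=world(s,g); c=s['color'][g[:,1],g[:,0]]; hsv=cv2.cvtColor(c[None],cv2.COLOR_RGB2HSV)[0].astype(int)
    rel=p-C; x,y,h=rel@CX,rel@CY,rel[:,2]
    m=(hsv[:,1]<70)&(hsv[:,2]>90)&(abs(x+.0)<.03)&(abs(y)<.046)&(h>.02)&(h<.1); q=np.c_[x,y,h][m]
    rng=np.random.default_rng(0); best=np.zeros(len(q),bool)
    for _ in range(2000):
        a=q[rng.choice(len(q),3,False)]; n=np.cross(a[1]-a[0],a[2]-a[0]); n/=np.linalg.norm(n)+1e-9
        if abs(n[1])>.15: continue
        i=abs((q-a[0])@n)<.0015
        if i.sum()>best.sum(): best=i
    a=q[best]; m=a.mean(0); n=np.linalg.svd(a-m)[2][2]; n*=np.sign(n[0])
    print(f,len(q),best.sum(),n,'tilt',np.rad2deg(np.arctan2(n[0],n[2])),'mean',m,'zrange',a[:,2].min(),a[:,2].max(),'yr',a[:,1].min(),a[:,1].max())
    print(' top pts',q[q[:,2]>np.percentile(q[:,2],90)].mean(0), np.percentile(q[:,2],[90,97]))
```

```text
side2 173 59 [0.8817 0.0078 0.4718] tilt 61.84602645300296 mean [0.0042 0.0053 0.0693] zrange 0.02780497043768093 0.09480430113201432 yr -0.04129493322331229 0.04570902754361343
 top pts [-0.0111 -0.0003  0.0925] [0.0904 0.0932]
top2 332 195 [0.8812 0.0047 0.4727] tilt 61.78847837465487 mean [0.0032 0.0049 0.075 ] zrange 0.045549493331032864 0.09652504541206408 yr -0.04104134269829076 0.04291301475396344
 top pts [-0.0086  0.0012  0.0931] [0.0911 0.0938]
```

```bash
cat >> h.py <<'E'
th=np.deg2rad(61.5)
GZ=np.cos(th)*CX-np.sin(th)*Z; GN=np.sin(th)*CX+np.cos(th)*Z
GP=C+.0005*CX+.0673*Z
E
python3 - <<'E'
from h import *
print(r.get_state()['q'])
for sg in(1,-1): go(GP-.07*GZ,frame(sg*GN,GZ))
E
```

```text
[ 0.2206  0.6903  0.047   1.7903 -0.0485  0.6649 -1.4616]
t 6.15 travel [-0.3872  0.0194  0.3697] rot [-0.1246  0.1253 -0.4905] mm [-57.779    7.909  -55.2824]
t 6.15 travel [-0.3872  0.0194  0.3697] rot [0.1251 0.1244 0.4867] mm [-57.779    7.909  -55.2824]
```

Emit:
{"method": "play_rows", "body": {
  "commands": [
    {"travel": [-0.2, 0.02, 0], "delta_rot": [-0.031, 0.031, -0.123], "gripper": -0.5},
    {"travel": [-0.39, 0.02, 0], "delta_rot": [-0.062, 0.063, -0.245], "gripper": -0.5},
    {"travel": [-0.39, 0.02, 0], "delta_rot": [-0.093, 0.094, -0.368], "gripper": -0.5},
    {"travel": [-0.39, 0.02, 0], "delta_rot": [-0.1246, 0.1253, -0.4905], "gripper": -0.5},
    {"travel": [-0.39, 0.02, 0], "delta_rot": [-0.1246, 0.1253, -0.4905], "gripper": -0.5},
    {"travel": [-0.39, 0.02, 0], "delta_rot": [-0.1246, 0.1253, -0.4905], "gripper": -0.5},
    {"travel": [-0.39, 0.02, 0], "delta_rot": [-0.1246, 0.1253, -0.4905], "gripper": -0.5},
    {"travel": [-0.39, 0.02, 0.1], "delta_rot": [-0.1246, 0.1253, -0.4905], "gripper": -0.5},
    {"travel": [-0.39, 0.02, 0.2], "delta_rot": [-0.1246, 0.1253, -0.4905], "gripper": -0.5},
    {"travel": [-0.39, 0.02, 0.32], "delta_rot": [-0.1246, 0.1253, -0.4905], "gripper": -0.5},
    {"travel": [-0.39, 0.02, 0.32], "delta_rot": [-0.1246, 0.1253, -0.4905], "gripper": -0.5},
    {"travel": [-0.39, 0.02, 0.32], "delta_rot": [-0.1246, 0.1253, -0.4905], "gripper": -0.5}
  ]
}}

```text
clock: 7.65
tool_pos: [0.4842, -0.1752, 0.1354]
eef_rot: [0.761, 0.604, 0.15, 0.183]
contact_force: [-0.1, -1.3, -0.8]
opening: 0.252
```

Run:
```python
from h import *
print(r.get_state()['q'],r.get_state()['opening'])
go(GP-.03*GZ,frame(GN,GZ)); go(GP,frame(GN,GZ))
s=viewer.snapshot('side'); t=viewer.snapshot('top'); np.savez('side3',**s); np.savez('top3',**t)
f=lambda s,x,y,w=100,h=90: cv2.resize(s['color'][y-h//2:y+h//2,x-w//2:x+w//2,::-1],None,fx=4,fy=4,interpolation=cv2.INTER_CUBIC)
cv2.imwrite('pics/crop4.png',np.hstack([f(s,345,155),f(t,396,220)]))
```

```text
[ 0.6206  0.7608 -0.5639  2.4261  2.4751  0.5765 -2.4137] 0.25174727822215837
t 7.65 travel [-0.0071 -0.0191  0.3031] rot [-0.0061  0.0052 -0.0147] mm [ 17.7171  -4.9011 -41.6879]
t 7.65 travel [-0.0038 -0.0154  0.503 ] rot [-0.0061  0.0052 -0.0147] mm [ 31.8012  -7.4606 -68.0524]
```

View pics/crop4.png

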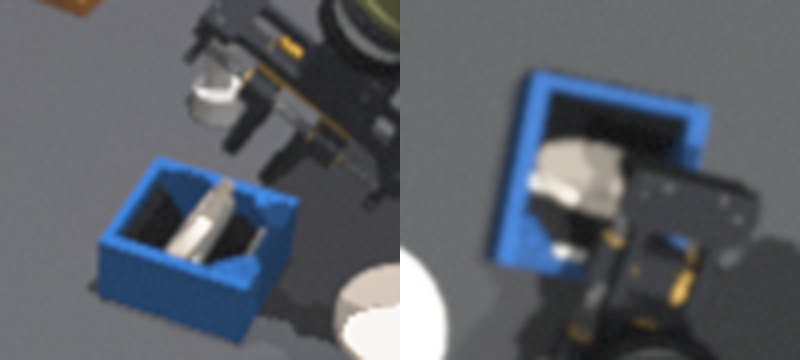

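Emit:
{"method": "play_rows", "body": {
  "commands": [
    {"travel": [-0.007, -0.01, 0.05], "delta_rot": [-0.006, 0.005, -0.014], "gripper": -0.5},
    {"travel": [-0.007, -0.015, 0.1], "delta_rot": [-0.006, 0.005, -0.014], "gripper": -0.5},
    {"travel": [-0.007, -0.019, 0.1], "delta_rot": [-0.006, 0.005, -0.014], "gripper": -0.5},
    {"travel": [-0.007, -0.019, 0.1], "delta_rot": [-0.006, 0.005, -0.014], "gripper": -0.5}
  ]
}}

```text
clock: 8.25
tool_pos: [0.4886, -0.1786, 0.1222]
eef_rot: [0.747, 0.618, 0.156, 0.19]
contact_force: [-1.1, -0.5, -0.4]
opening: 0.251
```

Run:
```python
from h import *
print(r.get_state()['q'],r.get_state()['opening'])
go(GP-.03*GZ,frame(GN,GZ)); go(GP,frame(GN,GZ))
```

```text
[ 0.6402  0.808  -0.577   2.4319  2.535   0.6305 -2.4042] 0.2514564404932397
t 8.25 travel [ 0.0073 -0.0124  0.2092] rot [-0.0003  0.0021 -0.0024] mm [ 13.2643  -1.4852 -28.4866]
t 8.25 travel [ 0.0086 -0.0122  0.4092] rot [-0.0003  0.0021 -0.0024] mm [ 27.3484  -4.0447 -54.8512]
```

The wrist sits close to its q7 limit. A half turn (same grasp) would centre it for the carry, so I do that now while still clear.

Emit:
{"method": "play_rows", "body": {
  "commands": [
    {"travel": [0, 0, -0.2], "delta_rot": [0, 0, -0.06], "gripper": -0.5},
    {"travel": [0, 0, -0.2], "delta_rot": [0, 0, -0.12], "gripper": -0.5},
    {"travel": [0, 0, -0.2], "delta_rot": [0, 0, -0.18], "gripper": -0.5},
    {"travel": [0, 0, -0.2], "delta_rot": [0, 0, -0.24], "gripper": -0.5},
    {"travel": [0, 0, -0.2], "delta_rot": [0, 0, -0.3], "gripper": -0.5},
    {"travel": [0, 0, -0.2], "delta_rot": [0, 0, -0.36], "gripper": -0.5},
    {"travel": [0, 0, -0.2], "delta_rot": [0, 0, -0.42], "gripper": -0.5},
    {"travel": [0, 0, -0.2], "delta_rot": [0, 0, -0.48], "gripper": -0.5},
    {"travel": [0, 0, -0.2], "delta_rot": [0, 0, -0.54], "gripper": -0.5},
    {"travel": [0, 0, -0.2], "delta_rot": [0, 0, -0.6], "gripper": -0.5}
  ]
}}

```text
clock: 9.5
tool_pos: [0.4747, -0.1761, 0.149]
eef_rot: [-0.059, 0.967, -0.062, 0.238]
contact_force: [-0.6, -0.4, 0.2]
opening: 0.251
```

Run:
```python
from h import *
print(r.get_state()['q'],r.get_state()['opening'])
go(GP-.04*GZ,frame(-GN,GZ))
```

```text
[ 0.3363  0.6911 -0.0636  2.4734  3.1599  0.5173 -1.17  ] 0.25084439389611096
t 9.5 travel [0.012  0.0123 0.3449] rot [-0.0014 -0.0018 -0.4036] mm [ 22.4895  -3.1877 -46.5466]
```

Emit:
{"method": "play_rows", "body": {
  "commands": [
    {"travel": [0.01, 0.01, 0.05], "delta_rot": [0, 0, -0.06], "gripper": -0.5},
    {"travel": [0.01, 0.01, 0.1], "delta_rot": [0, 0, -0.12], "gripper": -0.5},
    {"travel": [0.01, 0.01, 0.15], "delta_rot": [0, 0, -0.18], "gripper": -0.5},
    {"travel": [0.01, 0.01, 0.2], "delta_rot": [0, 0, -0.24], "gripper": -0.5},
    {"travel": [0.01, 0.01, 0.25], "delta_rot": [0, 0, -0.3], "gripper": -0.5},
    {"travel": [0.01, 0.01, 0.3], "delta_rot": [-0.001, -0.002, -0.36], "gripper": -0.5},
    {"travel": [0.01, 0.01, 0.3], "delta_rot": [-0.001, -0.002, -0.404], "gripper": -0.5},
    {"travel": [0.01, 0.01, 0.3], "delta_rot": [-0.001, -0.002, -0.404], "gripper": -0.5},
    {"travel": [0.01, 0.01, 0.3], "delta_rot": [-0.001, -0.002, -0.404], "gripper": -0.5}
  ]
}}

```text
clock: 10.62
tool_pos: [0.4942, -0.179, 0.1083]
eef_rot: [-0.618, 0.746, -0.189, 0.159]
contact_force: [-0.7, 0.0, -0.3]
opening: 0.247
```

Run:
```python
from h import *
print(r.get_state()['q'],r.get_state()['opening'])
go(GP,frame(-GN,GZ))
s=viewer.snapshot('side'); t=viewer.snapshot('top'); np.savez('side3',**s); np.savez('top3',**t)
f=lambda s,x,y,w=100,h=90: cv2.resize(s['color'][y-h//2:y+h//2,x-w//2:x+w//2,::-1],None,fx=4,fy=4,interpolation=cv2.INTER_CUBIC)
cv2.imwrite('pics/crop5.png',np.hstack([f(s,345,155),f(t,396,220)]))
```

```text
[ 0.1241  0.84    0.2935  2.4503  3.5597  0.6822 -0.319 ] 0.24669558304273312
t 10.62 travel [-0.002   0.0017  0.3106] rot [-0.0004  0.     -0.0023] mm [ 21.7524  -3.6459 -41.0452]
```

View pics/crop5.png

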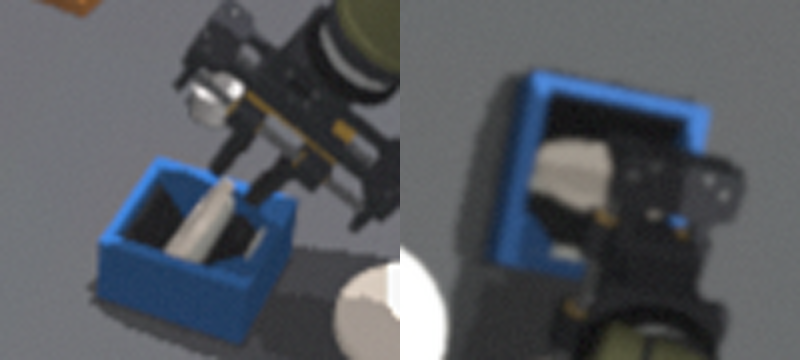

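The fingers straddle the raised rim (side crop, about (230,180)), so I go in slowly.

Emit:
{"method": "play_rows", "body": {
  "commands": [
    {"travel": [0, 0, 0.05], "delta_rot": [0, 0, 0], "gripper": -0.5},
    {"travel": [0, 0, 0.1], "delta_rot": [0, 0, 0], "gripper": -0.5},
    {"travel": [0, 0, 0.15], "delta_rot": [0, 0, 0], "gripper": -0.5},
    {"travel": [0, 0, 0.2], "delta_rot": [0, 0, 0], "gripper": -0.5},
    {"travel": [0, 0, 0.25], "delta_rot": [0, 0, 0], "gripper": -0.5},
    {"travel": [0, 0, 0.3], "delta_rot": [0, 0, 0], "gripper": -0.5},
    {"travel": [0, 0, 0.3], "delta_rot": [0, 0, 0], "gripper": -0.5}
  ]
}}

```text
clock: 11.6
tool_pos: [0.5153, -0.183, 0.0679]
eef_rot: [-0.619, 0.745, -0.189, 0.158]
contact_force: [0.3, 0.3, -0.5]
opening: 0.247
```

No contact on the way in. Now I close gently.

Emit:
{"method": "play_rows", "body": {
  "commands": [
    {"travel": [0, 0, 0], "delta_rot": [0, 0, 0], "gripper": -0.65},
    {"travel": [0, 0, 0], "delta_rot": [0, 0, 0], "gripper": -0.75},
    {"travel": [0, 0, 0], "delta_rot": [0, 0, 0], "gripper": -1},
    {"travel": [0, 0, 0], "delta_rot": [0, 0, 0], "gripper": -1},
    {"travel": [0, 0, 0], "delta_rot": [0, 0, 0], "gripper": -1}
  ],
  "force": 35
}}

```text
clock: 12.22
tool_pos: [0.5147, -0.1831, 0.0685]
eef_rot: [-0.619, 0.746, -0.189, 0.158]
contact_force: [-1.8, -0.1, 1.6]
opening: 0.108
```

Run:
```python
from h import *
st=r.get_state(); print(st['opening']*88,st['contact_force'],st['tool_pos'],st['q'])
```

```text
9.52292816761289 [-1.7661 -0.0676  1.644 ] [ 0.5147 -0.1831  0.0685] [ 0.1213  0.9392  0.2866  2.3972  3.5329  0.7258 -0.3164]
```

Emit:
{"method": "play_rows", "body": {
  "commands": [
    {"travel": [0, -0.02, -0.04], "delta_rot": [0, 0, 0], "gripper": -1},
    {"travel": [0, -0.05, -0.09], "delta_rot": [0, 0, 0], "gripper": -1},
    {"travel": [0, -0.1, -0.18], "delta_rot": [0, 0, 0], "gripper": -1},
    {"travel": [0, -0.15, -0.28], "delta_rot": [0, 0, 0], "gripper": -1},
    {"travel": [0, -0.2, -0.37], "delta_rot": [0, 0, 0], "gripper": -1},
    {"travel": [0, -0.25, -0.46], "delta_rot": [0, 0, 0], "gripper": -1},
    {"travel": [0, -0.3, -0.55], "delta_rot": [0, 0, 0], "gripper": -1},
    {"travel": [0, -0.35, -0.65], "delta_rot": [0, 0, 0], "gripper": -1},
    {"travel": [0, -0.4, -0.74], "delta_rot": [0, 0, 0], "gripper": -1},
    {"travel": [0, -0.4, -0.74], "delta_rot": [0, 0, 0], "gripper": -1}
  ]
}}

```text
clock: 13.48
tool_pos: [0.5152, -0.1836, 0.1963]
eef_rot: [-0.619, 0.745, -0.19, 0.159]
contact_force: [-0.4, 0.1, -2.5]
opening: 0.107
```

```bash
cat >> h.py <<'E'
YE=np.deg2rad(-20.3); h_=np.array([np.cos(YE),np.sin(YE),0]); EZ=np.cos(np.pi/6)*h_+.5*Z; EX=.5*h_-np.cos(np.pi/6)*Z; EY=np.cross(EZ,EX); EO=np.array([.567,.2012,.075])
E
python3 - <<'E'
from h import *
st=r.get_state(); print(st['opening']*88,st['contact_force'],st['tool_pos'],st['q'])
s=viewer.snapshot('side'); t=viewer.snapshot('top'); np.savez('side4',**s); np.savez('top4',**t)
f=lambda s,x,y,w=100,h=90: cv2.resize(s['color'][y-h//2:y+h//2,x-w//2:x+w//2,::-1],None,fx=4,fy=4,interpolation=cv2.INTER_CUBIC)
cv2.imwrite('pics/crop6.png',np.hstack([f(s,345,145),f(t,406,220)]))
# disc in tool frame from clouds: near the predicted plane, white
R0=R.from_quat(st['eef_rot']).as_matrix()
for s in (s,t):
    g=np.stack(np.meshgrid(np.arange(280,460),np.arange(80,270)),-1).reshape(-1,2)
    p,z=world(s,g); c=s['color'][g[:,1],g[:,0]]; hsv=cv2.cvtColor(c[None],cv2.COLOR_RGB2HSV)[0].astype(int)
    l=(p-st['tool_pos'])@R0
    m=(hsv[:,1]<70)&(hsv[:,2]>90)&(abs(l[:,0])<.06)&(abs(l[:,1])<.015)&(l[:,2]>-.03)&(l[:,2]<.1); q=l[m]
    print(len(q),np.percentile(q,[1,50,99],axis=0)*1000)
    a=q[abs(q[:,1]-np.median(q[:,1]))<.003]; n=np.linalg.svd(a-a.mean(0))[2][2]; print('n tool',n*np.sign(n[1]),a.mean(0))
go(EO+.005*EZ-.022*EX,frame(-EZ,EX))
E
```

```text
9.445647182931728 [-0.3615  0.0555 -2.5094] [ 0.5152 -0.1836  0.1963] [ 0.1698  0.5947  0.1904  2.3287  3.6879  0.3198 -0.4495]
136 [[-44.7329  -5.5382 -27.9901]
 [-25.7775  -0.7402  -5.6809]
 [ 23.8798   8.5992  50.8405]]
n tool [-0.0097  0.9999 -0.0065] [-0.0253 -0.0007 -0.0047]
313 [[-45.7022  -7.0586 -18.4481]
 [-23.3775  -5.3492  16.4587]
 [ 41.4657   3.7668  61.4823]]
n tool [0.0045 1.     0.0003] [-0.0132 -0.0054  0.022 ]
t 13.57 travel [-2.5904  0.4644  0.4991] rot [0.0082 0.0271 0.0469] mm [ 46.2073 386.8575 -98.1704]
```

View pics/crop6.png

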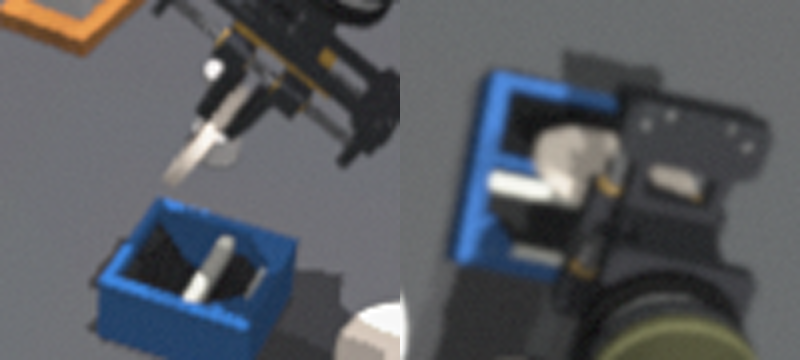

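The disc is held firmly (9.4 mm, top face at tool y = -5.4 mm). I carry it level to the easel.

Emit:
{"method": "play_rows", "body": {
  "commands": [
    {"travel": [-0.1, 0.01, 0], "delta_rot": [0, 0, 0], "gripper": -1},
    {"travel": [-0.3, 0.02, -0.01], "delta_rot": [0, 0, 0], "gripper": -1},
    {"travel": [-0.5, 0.03, -0.02], "delta_rot": [0, 0, 0], "gripper": -1},
    {"travel": [-0.7, 0.04, -0.02], "delta_rot": [0, 0, 0], "gripper": -1},
    {"travel": [-0.9, 0.05, -0.03], "delta_rot": [0, 0, 0], "gripper": -1}
  ]
}}

```text
clock: 14.2
tool_pos: [0.5305, -0.0479, 0.1944]
eef_rot: [-0.62, 0.746, -0.188, 0.158]
contact_force: [0.6, 0.3, -2.2]
opening: 0.109
```

Emit:
{"method": "play_rows", "body": {
  "commands": [
    {"travel": [-0.2, 0.01, 0], "delta_rot": [0, 0, 0], "gripper": -1},
    {"travel": [-0.4, 0.02, -0.01], "delta_rot": [0, 0, 0], "gripper": -1},
    {"travel": [-0.6, 0.03, -0.02], "delta_rot": [0, 0, 0], "gripper": -1},
    {"travel": [-0.8, 0.05, -0.02], "delta_rot": [0, 0, 0], "gripper": -1},
    {"travel": [-0.85, 0.05, -0.02], "delta_rot": [0, 0, 0], "gripper": -1},
    {"travel": [-0.85, 0.05, -0.02], "delta_rot": [0, 0, 0], "gripper": -1}
  ]
}}

```text
clock: 14.95
tool_pos: [0.546, 0.0777, 0.1942]
eef_rot: [-0.62, 0.745, -0.189, 0.158]
contact_force: [0.3, -1.2, -2.1]
opening: 0.112
```

Run:
```python
from h import *
from scipy.optimize import least_squares
st=r.get_state(); print(st['opening']*88,st['contact_force'],st['tool_pos'],st['q'])
R0=R.from_quat(st['eef_rot']).as_matrix()
for n in ('side','top'):
    s=viewer.snapshot(n); np.savez(n+'5',**s)
    g=np.stack(np.meshgrid(np.arange(200,420),np.arange(80,330)),-1).reshape(-1,2)
    p,z=world(s,g); c=s['color'][g[:,1],g[:,0]]; hsv=cv2.cvtColor(c[None],cv2.COLOR_RGB2HSV)[0].astype(int)
    l=(p-st['tool_pos'])@R0
    m=(hsv[:,1]<70)&(hsv[:,2]>90)&(abs(l[:,0])<.055)&(abs(l[:,1]+.005)<.004)&(l[:,2]>-.035)&(l[:,2]<.1); q=l[m]
    if len(q)<20: print(n,len(q)); continue
    q2=q[:,[0,2]]*1000; h=cv2.convexHull(q2.astype(np.float32))[:,0]
    print(n,len(q),'y',np.median(q[:,1]),q2.min(0),q2.max(0))
    a=h[(h[:,1]>5)]
    f=least_squares(lambda v: np.hypot(a[:,0]-v[0],a[:,1]-v[1])-45,[0,20],loss='soft_l1'); print('centre x,z',f.x,'res',f.fun)
go(EO+.017*EZ-.060*EX,frame(-EZ,EX))
```

```text
9.832308100599397 [ 0.3369 -1.2001 -2.0638] [0.546  0.0777 0.1942] [-0.6382  0.6414  0.4256  2.2995  3.1793  0.1942 -0.5681]
side 94 y -0.004461027616606579 [-45.2086 -28.9589] [23.8459 54.4758]
centre x,z [-0.1181 12.1495] res [ 0.4155 -1.4509 -1.6353  2.9239  1.0243  0.1698 -0.3106  0.1337 -1.748 ]
top 138 y -0.00682522066084693 [-41.7395 -13.7469] [46.5184 49.9696]
centre x,z [ 2.5122 15.3538] res [-0.9877 -0.2185 -0.0527  0.7688 -0.5294 -2.3    -0.3727 -0.4197 -1.393 ]
t 15.05 travel [-0.862   0.2905  0.291 ] rot [0.0084 0.0264 0.0465] mm [  6.7937 130.3636 -59.0234]
```

Emit:
{"method": "play_rows", "body": {
  "commands": [
    {"travel": [-0.2, 0.02, 0], "delta_rot": [0.001, 0.005, 0.008], "gripper": -1},
    {"travel": [-0.4, 0.04, 0], "delta_rot": [0.003, 0.01, 0.016], "gripper": -1},
    {"travel": [-0.6, 0.08, 0], "delta_rot": [0.005, 0.016, 0.028], "gripper": -1},
    {"travel": [-0.8, 0.13, 0.05], "delta_rot": [0.007, 0.022, 0.038], "gripper": -1},
    {"travel": [-0.862, 0.18, 0.1], "delta_rot": [0.008, 0.026, 0.046], "gripper": -1},
    {"travel": [-0.862, 0.24, 0.2], "delta_rot": [0.008, 0.026, 0.046], "gripper": -1},
    {"travel": [-0.862, 0.29, 0.29], "delta_rot": [0.008, 0.026, 0.046], "gripper": -1},
    {"travel": [-0.862, 0.29, 0.29], "delta_rot": [0.008, 0.026, 0.046], "gripper": -1},
    {"travel": [-0.862, 0.29, 0.29], "delta_rot": [0.008, 0.026, 0.046], "gripper": -1}
  ]
}}

```text
clock: 16.18
tool_pos: [0.5533, 0.2069, 0.1366]
eef_rot: [-0.553, 0.792, -0.212, 0.149]
contact_force: [-0.0, -0.0, -1.8]
opening: 0.11
```

Run:
```python
from h import *
from scipy.optimize import least_squares
st=r.get_state(); print(st['opening']*88,st['contact_force'],st['tool_pos'],st['q'])
R0=R.from_quat(st['eef_rot']).as_matrix()
im=[]
for n,cx,cy in (('side',290,245),('top',240,200)):
    s=viewer.snapshot(n); np.savez(n+'6',**s)
    im.append(cv2.resize(s['color'][cy-45:cy+45,cx-50:cx+50,::-1],None,fx=4,fy=4,interpolation=cv2.INTER_CUBIC))
    g=np.stack(np.meshgrid(np.arange(180,400),np.arange(80,330)),-1).reshape(-1,2)
    p,z=world(s,g); c=s['color'][g[:,1],g[:,0]]; hsv=cv2.cvtColor(c[None],cv2.COLOR_RGB2HSV)[0].astype(int)
    l=(p-st['tool_pos'])@R0
    m=(hsv[:,1]<70)&(hsv[:,2]>90)&(abs(l[:,0])<.055)&(abs(l[:,1]+.003)<.007)&(l[:,2]>-.035)&(l[:,2]<.1); q=l[m]
    if len(q)<20: print(n,len(q)); continue
    q2=q[:,[0,2]]*1000; h=cv2.convexHull(q2.astype(np.float32))[:,0]
    print(n,len(q),'y',np.percentile(q[:,1],[5,50,95]),q2.min(0),q2.max(0))
    a=h[(h[:,1]>5)]
    f=least_squares(lambda v: np.hypot(a[:,0]-v[0],a[:,1]-v[1])-45,[0,20],loss='soft_l1'); print('centre x,z',f.x,'res',f.fun)
cv2.imwrite('pics/crop7.png',np.hstack(im))
go(EO+.017*EZ-.060*EX,frame(-EZ,EX))
```

```text
9.68017743353321 [-0.0284 -0.0421 -1.7936] [0.5533 0.2069 0.1366] [-0.9743  0.8416  0.5083  2.1402  2.288   0.0923 -0.1645]
side 151 y [-0.0054 -0.0021  0.0029] [-44.7562 -27.555 ] [20.8294 59.3808]
centre x,z [ 1.2647 16.5692] res [ 0.3895  0.1257 -0.3006 -0.8839  0.062   0.1822  1.0753]
top 268 y [-0.0082 -0.0067  0.0004] [-40.2464 -20.7404] [44.7157 99.8257]
centre x,z [23.4084 52.8597] res [-6.2417 -0.7915  2.3222  3.3716  0.297 ]
t 16.27 travel [0.0082 0.0061 0.0067] rot [-0.0001  0.0011  0.0005] mm [-0.6926 -1.0451 -1.3329]
```

View pics/crop7.png

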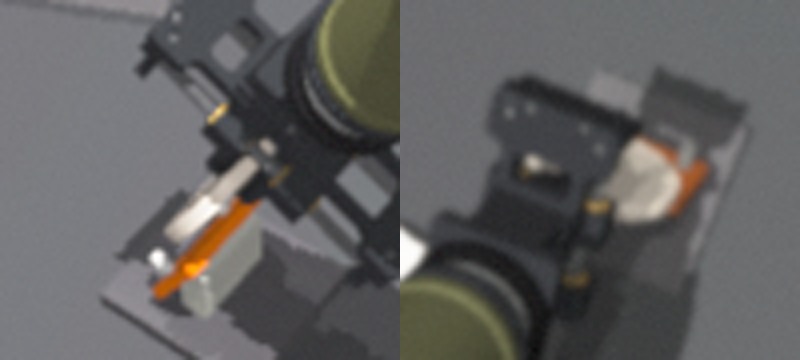

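Side view: the disc hangs parallel to the orange face and above the pins. I lower it along the slope, staying clear of the face.

Emit:
{"method": "play_rows", "body": {
  "commands": [
    {"travel": [0.008, 0, 0.03], "delta_rot": [0, 0.001, 0], "gripper": -1},
    {"travel": [0.008, 0, 0.07], "delta_rot": [0, 0.001, 0], "gripper": -1},
    {"travel": [0.008, 0, 0.11], "delta_rot": [0, 0.001, 0], "gripper": -1},
    {"travel": [0.008, 0, 0.15], "delta_rot": [0, 0.001, 0], "gripper": -1},
    {"travel": [0.008, 0, 0.19], "delta_rot": [0, 0.001, 0], "gripper": -1},
    {"travel": [0.008, 0, 0.22], "delta_rot": [0, 0.001, 0], "gripper": -1},
    {"travel": [0.008, 0, 0.22], "delta_rot": [0, 0.001, 0], "gripper": -1}
  ]
}}

```text
clock: 17.15
tool_pos: [0.568, 0.2013, 0.107]
eef_rot: [-0.553, 0.792, -0.212, 0.147]
contact_force: [-0.3, -0.6, -3.1]
opening: 0.11
```

Run:
```python
from h import *
st=r.get_state(); print(st['opening']*88,st['contact_force'],st['q'])
R0=R.from_quat(st['eef_rot']).as_matrix(); E=np.stack([EX,EY,EZ],1)
print('tcp in easel mm',(st['tool_pos']-EO)@E*1000, 'tool y,z in easel',R0.T[1:]@E)
s=viewer.snapshot('side'); np.savez('side7',**s); cx,cy=290,255
t=viewer.snapshot('top'); np.savez('top7',**t)
f=lambda s,cx,cy:cv2.resize(s['color'][cy-40:cy+40,cx-40:cx+40,::-1],None,fx=5,fy=5,interpolation=cv2.INTER_CUBIC)
cv2.imwrite('pics/crop8.png',np.hstack([f(s,290,262),f(t,245,195)]))
for s in(s,t):
    g=np.stack(np.meshgrid(np.arange(200,340),np.arange(150,310)),-1).reshape(-1,2)
    p,z=world(s,g); c=s['color'][g[:,1],g[:,0]]; hsv=cv2.cvtColor(c[None],cv2.COLOR_RGB2HSV)[0].astype(int)
    l=(p-EO)@E*1000; o=(hsv[:,1]>150)&(hsv[:,0]<18)&(hsv[:,2]>100)
    w=(hsv[:,1]<70)&(hsv[:,2]>100)&(abs(l[:,1])<50)&(abs(l[:,0])<60)&(l[:,2]>0)&(l[:,2]<30)
    for k in (o,w): print(k.sum(),np.percentile(l[k],[2,25,50,75,98],axis=0))
```

```text
9.637661198911484 [-0.3191 -0.5794 -3.0786] [-0.8983  0.888   0.4244  2.1185  2.3075  0.1554 -0.1749]
tcp in easel mm [-27.2829   0.4327  16.8368] tool y,z in easel [[-0.0009 -0.0028 -1.    ]
 [ 1.     -0.     -0.0009]]
111 [[-12.7465 -11.7453 -13.0244]
 [-10.1603   6.7595  -7.5411]
 [ -2.2697  20.4177  -4.532 ]
 [ 17.083   40.2414  -1.9827]
 [ 62.3406  42.5166  -1.4781]]
178 [[-54.9708 -14.5871   2.2402]
 [-48.5561  10.6781  13.4682]
 [-33.9065  26.2339  17.2763]
 [ -5.8814  34.1523  21.2228]
 [ 37.8453  44.2619  22.2697]]
15 [[-603.3043 -148.5647  -31.2311]
 [  -9.4385  -40.5062   -5.7265]
 [  -8.5868  -37.7038   -4.8122]
 [  -5.72    -34.3723   -1.2214]
 [  43.8283  -24.1465  338.4461]]
241 [[-43.5986 -43.2379  16.7198]
 [-29.7806 -32.5157  22.84  ]
 [-12.8132 -23.9564  23.6842]
 [  7.2163 -13.9289  24.3207]
 [ 35.0934  34.228   25.6381]]
```

View pics/crop8.png

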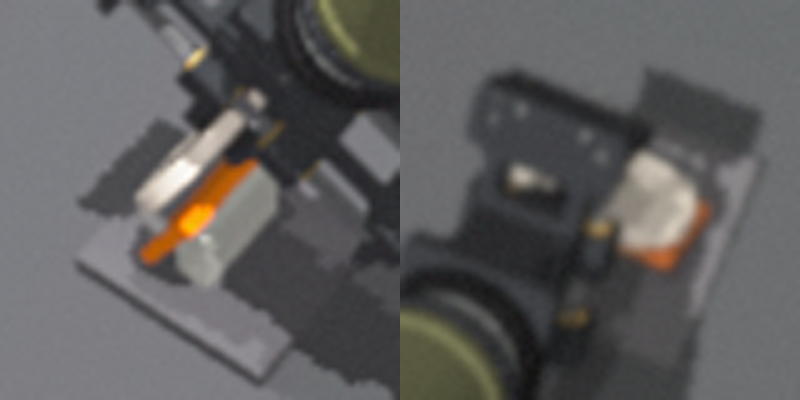

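Emit:
{"method": "play_rows", "body": {
  "commands": [
    {"travel": [0.003, 0.02, 0], "delta_rot": [0, 0, 0], "gripper": -1},
    {"travel": [0.003, 0.04, 0], "delta_rot": [0, 0, 0], "gripper": -1},
    {"travel": [0.003, 0.06, 0], "delta_rot": [0, 0, 0], "gripper": -1},
    {"travel": [0.003, 0.07, 0], "delta_rot": [0, 0, 0], "gripper": -1},
    {"travel": [0.003, 0.07, 0], "delta_rot": [0, 0, 0], "gripper": -1},
    {"travel": [0.003, 0.07, 0], "delta_rot": [0, 0, 0], "gripper": -1}
  ]
}}

```text
clock: 18.0
tool_pos: [0.5594, 0.2042, 0.1022]
eef_rot: [-0.553, 0.792, -0.212, 0.148]
contact_force: [-0.1, 0.6, -2.6]
opening: 0.112
```

Emit:
{"method": "play_rows", "body": {
  "commands": [
    {"travel": [0, 0, 0.015], "delta_rot": [0, 0, 0], "gripper": -1},
    {"travel": [0, 0, 0.03], "delta_rot": [0, 0, 0], "gripper": -1},
    {"travel": [0, 0, 0.04], "delta_rot": [0, 0, 0], "gripper": -1},
    {"travel": [0, 0, 0.04], "delta_rot": [0, 0, 0], "gripper": -1},
    {"travel": [0, 0, 0.04], "delta_rot": [0, 0, 0], "gripper": -1}
  ]
}}

```text
clock: 18.62
tool_pos: [0.5621, 0.2032, 0.0969]
eef_rot: [-0.553, 0.792, -0.212, 0.148]
contact_force: [-0.6, -0.5, -1.7]
opening: 0.112
```

Emit:
{"method": "play_rows", "body": {
  "commands": [
    {"travel": [0, 0.007, 0], "delta_rot": [0, 0, 0], "gripper": -1},
    {"travel": [0, 0.012, 0], "delta_rot": [0, 0, 0], "gripper": -1},
    {"travel": [0, 0.012, 0], "delta_rot": [0, 0, 0], "gripper": -1},
    {"travel": [0, 0.012, 0], "delta_rot": [0, 0, 0], "gripper": -1}
  ]
}}

```text
clock: 19.12
tool_pos: [0.5606, 0.2037, 0.0961]
eef_rot: [-0.553, 0.792, -0.212, 0.148]
contact_force: [0.1, 0.3, -3.3]
opening: 0.106
```

Emit:
{"method": "play_rows", "body": {
  "commands": [
    {"travel": [0, 0, 0.01], "delta_rot": [0, 0, 0], "gripper": -1},
    {"travel": [0, 0, 0.02], "delta_rot": [0, 0, 0], "gripper": -1},
    {"travel": [0, 0, 0.02], "delta_rot": [0, 0, 0], "gripper": -1},
    {"travel": [0, 0, 0.02], "delta_rot": [0, 0, 0], "gripper": -1}
  ]
}}

```text
clock: 19.62
tool_pos: [0.5614, 0.2038, 0.0945]
eef_rot: [-0.553, 0.792, -0.212, 0.148]
contact_force: [-8.9, 3.3, 12.2]
opening: 0.105
```

Emit:
{"method": "play_rows", "body": {
  "commands": [
    {"travel": [0, 0.007, 0.0], "delta_rot": [0, 0, 0], "gripper": -1},
    {"travel": [0, 0.01, 0], "delta_rot": [0, 0, 0], "gripper": -1},
    {"travel": [0, 0.01, 0], "delta_rot": [0, 0, 0], "gripper": -1},
    {"travel": [0, 0.01, 0], "delta_rot": [0, 0, 0], "gripper": -1}
  ]
}}

```text
clock: 20.12
tool_pos: [0.5612, 0.2039, 0.0943]
eef_rot: [-0.553, 0.792, -0.213, 0.149]
contact_force: [-7.5, 2.2, 12.6]
opening: 0.108
```

```bash
cat > m.py <<'E'
from h import *
st=r.get_state(); print(st['opening']*88,st['contact_force'],st['moment'],st['q'])
E=np.stack([EX,EY,EZ],1); print('tcp in easel mm',(st['tool_pos']-EO)@E*1000,'F easel',st['contact_force']@E)
for n in('side','top'):
    s=viewer.snapshot(n); np.savez(n+'8',**s)
    g=np.stack(np.meshgrid(np.arange(200,340),np.arange(150,310)),-1).reshape(-1,2)
    p,z=world(s,g); c=s['color'][g[:,1],g[:,0]]; hsv=cv2.cvtColor(c[None],cv2.COLOR_RGB2HSV)[0].astype(int)
    l=(p-EO)@E*1000
    w=(hsv[:,1]<70)&(hsv[:,2]>100)&(abs(l[:,1])<50)&(abs(l[:,0])<60)&(l[:,2]>0)&(l[:,2]<30)
    print(n,w.sum()); print(np.percentile(l[w],[2,25,50,75,98],axis=0))
    a=l[w]; md=np.median(a[:,2]); a=a[abs(a[:,2]-md)<2]; k=np.linalg.svd(a-a.mean(0))[2][2]; print('normal',k*np.sign(k[2]))
E
python3 m.py
```

```text
9.463340311593926 [-7.5319  2.1538 12.6353] [ 0.0607  0.347  -0.0887] [-0.8846  0.9032  0.3763  2.1356  2.3106  0.2083 -0.1964]
tcp in easel mm [-19.9279   0.4771   4.1047] F easel [-14.8481  -0.5931  -0.4471]
side 169
[[-47.2237 -15.0118   0.2569]
 [-40.6975  12.5829   3.312 ]
 [-25.7203  25.7157   6.8341]
 [ -1.2663  34.1962   9.3583]
 [ 40.1372  43.4763  13.8241]]
normal [ 0.004  -0.0029  1.    ]
top 249
[[-36.4836 -43.3467   3.3996]
 [-22.0067 -32.6493  10.3472]
 [ -3.9448 -25.5176  11.2794]
 [ 16.931  -15.4149  11.8833]
 [ 40.5163  32.9221  15.601 ]]
normal [0.0009 0.0031 1.    ]
```

The pins carry the rim now (15 N up the slope), with no face contact yet. I ease off a little and push toward the face.

Emit:
{"method": "play_rows", "body": {
  "commands": [
    {"travel": [0, 0, -0.007], "delta_rot": [0, 0, 0], "gripper": -1},
    {"travel": [0, 0.007, -0.007], "delta_rot": [0, 0, 0], "gripper": -1},
    {"travel": [0, 0.014, -0.007], "delta_rot": [0, 0, 0], "gripper": -1},
    {"travel": [0, 0.014, -0.007], "delta_rot": [0, 0, 0], "gripper": -1},
    {"travel": [0, 0.014, -0.007], "delta_rot": [0, 0, 0], "gripper": -1}
  ]
}}

```text
clock: 20.85
tool_pos: [0.5604, 0.2041, 0.094]
eef_rot: [-0.552, 0.792, -0.214, 0.149]
contact_force: [-2.2, 0.7, 6.4]
opening: 0.11
```

```bash
python3 m.py
```

```text
9.649359764098758 [-2.1617  0.709   6.4148] [-0.0096 -0.29    0.0098] [-0.8867  0.9043  0.3752  2.138   2.309   0.2131 -0.1987]
tcp in easel mm [-20.0257   0.3794   3.2214] F easel [-6.6921 -0.085   1.2385]
side 156
[[-47.7303 -13.7699   0.4839]
 [-40.5621  12.3241   2.8602]
 [-24.1436  25.4783   6.0831]
 [  3.0615  34.0316   8.7568]
 [ 39.7208  43.6276  12.9606]]
normal [-0.0088 -0.0057  0.9999]
top 250
[[-37.463  -43.1943   2.0665]
 [-21.8855 -32.8363   9.6391]
 [ -5.2384 -25.4655  10.5124]
 [ 16.8971 -15.6403  11.1641]
 [ 40.1286  32.061   14.9799]]
normal [-0.0102  0.0037  0.9999]
```

Emit:
{"method": "play_rows", "body": {
  "commands": [
    {"travel": [0, 0.004, 0], "delta_rot": [0, 0, 0], "gripper": -1},
    {"travel": [0, 0.008, 0], "delta_rot": [0, 0, 0], "gripper": -1},
    {"travel": [0, 0.008, 0], "delta_rot": [0, 0, 0], "gripper": -1}
  ]
}}

```text
clock: 21.32
tool_pos: [0.5601, 0.2042, 0.0938]
eef_rot: [-0.552, 0.792, -0.214, 0.15]
contact_force: [-1.1, 0.4, 8.2]
opening: 0.112
```

```bash
python3 m.py
```

```text
9.813490384508146 [-1.1098  0.3827  8.17  ] [-0.0936 -0.5512 -0.05  ] [-0.8871  0.9047  0.3735  2.1394  2.3086  0.2169 -0.2003]
tcp in easel mm [-20.0326   0.4316   2.9051] F easel [-7.6623 -0.0261  3.0686]
side 158
[[-46.9082 -13.8657   0.3878]
 [-39.7324  12.2159   2.6764]
 [-22.6739  26.3374   5.9912]
 [  4.3282  34.2578   8.5906]
 [ 38.782   44.1161  13.0625]]
normal [-0.0085 -0.0018  1.    ]
top 250
[[-36.5955 -43.3629   2.1336]
 [-22.7504 -33.0527   9.3707]
 [ -4.0604 -25.3868  10.3911]
 [ 16.428  -15.821   10.9847]
 [ 39.14    31.7009  15.209 ]]
normal [-0.0109  0.0083  0.9999]
```

The face force is building (3 N) and the top face measures 10.4 mm out from the easel face, so the disc is seated. I release gently.

Emit:
{"method": "play_rows", "body": {
  "commands": [
    {"travel": [0, -0.003, 0], "delta_rot": [0, 0, 0], "gripper": -1},
    {"travel": [0, -0.003, 0], "delta_rot": [0, 0, 0], "gripper": -1},
    {"travel": [0, -0.003, 0], "delta_rot": [0, 0, 0], "gripper": -0.74},
    {"travel": [0, -0.003, 0], "delta_rot": [0, 0, 0], "gripper": -0.7},
    {"travel": [0, -0.003, 0], "delta_rot": [0, 0, 0], "gripper": -0.6},
    {"travel": [0, -0.003, 0], "delta_rot": [0, 0, 0], "gripper": -0.5},
    {"travel": [0, -0.003, 0], "delta_rot": [0, 0, 0], "gripper": -0.5},
    {"travel": [0, -0.003, 0], "delta_rot": [0, 0, 0], "gripper": -0.5}
  ],
  "force": 5
}}

```text
clock: 22.42
tool_pos: [0.5578, 0.2047, 0.092]
eef_rot: [-0.553, 0.792, -0.212, 0.147]
contact_force: [0.1, 0.4, 0.9]
opening: 0.251
```

```bash
python3 m.py
```

```text
22.078018024032765 [0.1139 0.3712 0.863 ] [0.2243 0.3453 0.0168] [-0.8871  0.9058  0.3718  2.1401  2.3089  0.2125 -0.1997]
tcp in easel mm [-19.68     0.1173   0.0026] F easel [-0.7583  0.3876  0.4125]
side 172
[[-47.6646 -16.2609   0.4901]
 [-39.166    7.5862   3.6541]
 [-24.1174  22.2839   7.1205]
 [  1.6801  32.5313   8.3467]
 [ 38.7831  43.8039  13.7109]]
normal [-0.0258  0.0164  0.9995]
top 230
[[-36.4736 -43.564    1.457 ]
 [-18.5281 -33.4513   9.1353]
 [ -1.9075 -26.8525  10.1703]
 [ 18.9111 -18.3949  10.7184]
 [ 39.854   -7.2374  15.2667]]
normal [-0.0125 -0.0052  0.9999]
```

Emit:
{"method": "play_rows", "body": {
  "commands": [
    {"travel": [0, -0.015, 0], "delta_rot": [0, 0, 0], "gripper": -0.5},
    {"travel": [0, -0.03, 0], "delta_rot": [0, 0, 0], "gripper": -0.5},
    {"travel": [0, -0.033, 0], "delta_rot": [0, 0, 0], "gripper": -0.5},
    {"travel": [0, -0.033, -0.05], "delta_rot": [0, 0, 0], "gripper": -0.5},
    {"travel": [0, -0.033, -0.12], "delta_rot": [0, 0, 0], "gripper": -0.5},
    {"travel": [0, -0.033, -0.2], "delta_rot": [0, 0, 0], "gripper": -0.5},
    {"travel": [0, -0.033, -0.3], "delta_rot": [0, 0, 0], "gripper": -0.5},
    {"travel": [0, -0.033, -0.5], "delta_rot": [0, 0, 0], "gripper": -0.5},
    {"travel": [0, -0.033, -0.6], "delta_rot": [0, 0, 0], "gripper": -0.5},
    {"travel": [0, -0.033, -0.6], "delta_rot": [0, 0, 0], "gripper": -0.5}
  ]
}}

```text
clock: 23.78
tool_pos: [0.5198, 0.2189, 0.1724]
eef_rot: [-0.553, 0.791, -0.212, 0.149]
contact_force: [-0.1, -0.6, 0.4]
opening: 0.248
```

```bash
python3 m.py
python3 - <<'E'
from h import *
s=dict(np.load('side8.npz'));t=dict(np.load('top8.npz'))
f=lambda s,cx,cy:cv2.resize(s['color'][cy-40:cy+40,cx-40:cx+40,::-1],None,fx=5,fy=5,interpolation=cv2.INTER_CUBIC)
cv2.imwrite('pics/crop9.png',np.hstack([f(s,290,258),f(t,245,195)]))
E
```

```text
21.789355979620442 [-0.1496 -0.5597  0.4241] [0.2526 0.3617 0.0181] [-1.0964  0.7773  0.5998  2.1829  1.5983  0.0423  0.4981]
tcp in easel mm [-109.5651    0.1866    5.0491] F easel [-0.3403 -0.5768  0.2587]
side 234
[[-47.439  -34.9686   0.3869]
 [-40.9692 -10.3885   3.7886]
 [-22.3158  12.5707   7.4149]
 [  6.7211  30.3527   8.4092]
 [ 39.1548  43.8747  13.4496]]
normal [-0.0238  0.012   0.9996]
top 563
[[-44.5376 -41.528    1.616 ]
 [-21.5768 -23.0427   9.1587]
 [ -3.46    -5.983   10.024 ]
 [ 17.5978  15.9303  10.7937]
 [ 40.4476  40.1707  14.7078]]
normal [-0.0145  0.0008  0.9999]
```

View pics/crop9.png

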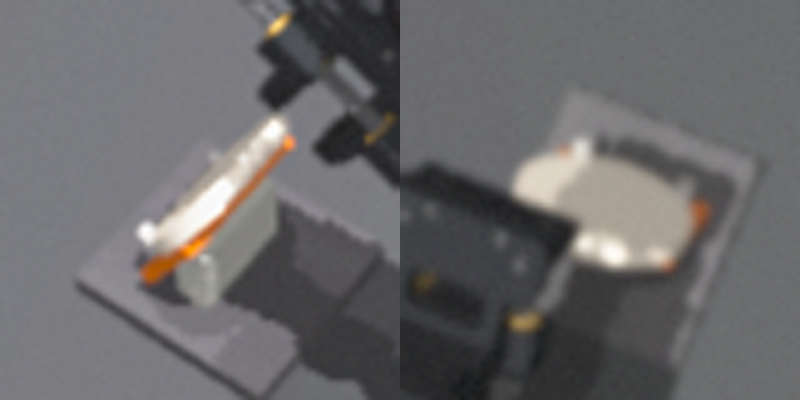

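Disc seated flat, tilt within 1.5°, centre about 1–2 mm from the seat, gripper clear. Handing in.

```bash
python3 -c "
from h import *
print(r.get_state()['clock'],r.finish_job())"
```

```text
the job is handed in; nothing more can be done
23.875 None
```

The disc is on the orange easel with its rim on both pins and its back against the face, and I handed the job in at 23.9 s of the 53 s allowed. I pressed its free edge down about 25 mm and it tipped to about 62°. I then took it by the raised edge with the gripper tilted to match, carried it over and lowered it onto the easel. I eased it against the face, released it at low grip force and backed the gripper away.

**Last checks**
- The top face is 10.0 mm out from the easel face, matching the disc's 10 mm thickness. Its tilt against the face is about 1°, within measuring noise.
- The centre is within about 2 mm of the seat.
- The gripper is open, with its tips about 65 mm clear of the disc. Remaining force readings are under 1 N.
- The side and top pictures both show the disc resting on the pins.

**What disagreed or was not checked**
- The side-camera fit gave a slightly larger tilt (1.4°) than the top camera (0.8°).
- A small offset of about 0.4 N m stayed in the moment reading after release, although the gripper touched nothing.
- Joint 6 ended at 0.042 rad, just inside its 0.04 limit, so I moved the arm no further.
- I did not measure the parts box, vee block and plug gauge again at the end. I planned the moves to stay clear of all three, and no force reading suggested a contact.

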